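# Pack up two rests to one height and lay a strip across them to dry

### The arm

A 7-joint arm with a two-finger parallel gripper is mounted at the origin on a cart in front of the work surface, level with it; the furniture and walls round the work are solid. World frame = base frame: x ahead of the robot, y to its left, z up, the work surface at z = 0. Lengths are in mm, angles in rad, forces in N, time in s.
With the tool pointing down it reaches from about 400 to 875 mm from the base axis. Payload 19.3 kg.
Tool frame: the origin (TCP) lies at the very end of the fingers, on their centre line; the grasp point (between the pads) lies 19 mm behind it (grip_point_offset is the z of the grasp point in the tool frame, in mm); z points along the fingers, y is the line along which they close (so a half turn about z gives the same grasp; the last joint's range is limited). The gripper opens to 85 mm and grips with 20 to 120 N. Pads are 22 mm wide; open, the fingers measure 114 mm over their backs; the gripper's body (76 mm by 85 mm) begins 54 mm behind the grasp point. The pads swing forward as they close: fully open they stand 13 mm farther back than shut.
Start: joints at [1.06, 0.521, -0.036, 1.599, 0.021, 1.021, -0.113], TCP at [266.637, -565.261, 231.291] pointing down, gripper open.
Joint ranges: [-2.91, 2.91], [-0.3, 2.13], [-1.5, 1.42], [0.17, 2.43], [-1.26, 4.41], [0.16, 1.93], [-2.52, 2.52]. Speed limits (rad/s): [1.89, 1.89, 2.39, 2.39, 3.01, 3.01, 3.01].

### API

Orientations are given as a 3x3 rotation matrix whose columns are the frame's x, y, z axes.
In Python, from workcell import movep, movel, goto_joints, open_gripper, clamp, wait, inverse_kinematics, read_state, camera, PlanningError, finish_job, grip_point_offset gives the robot as it stands. Calls block until the motion is done:
- movep(position, orientation): joint-space move of the TCP to a pose.
- movel(position, frame=None, max_speed=150, guard=None): straight line of the TCP; frame=None keeps the orientation; max_speed is the mean speed in mm/s. With guard (N) it stops when the force on the tool has changed by that much, and returns True; else False.
- goto_joints(angles): joint-space move.
- open_gripper() and clamp(): open the fingers fully, or close them until they stop; the grip force is fixed at half the most.
- wait(seconds).
- inverse_kinematics(position, orientation): joint angles nearest the present ones, or None.
- read_state(): the state.
- camera(name): name is "side" or "top" or "wrist"; returns a dict with "image" (420x560x3 uint8, blue, green, red), "range_z" (420x560 float32, mm along the optical axis (not along the pixel's ray), 0 where there is no reading), "fx", "fy", "cx", "cy" (pixels), "cam_to_world" (4x4, takes a point from camera to world coordinates). Camera axes: x right, y up, looking along -z (the intrinsics and any distortion apply to the point x, -y, -z); pixel columns grow to the right and rows downward; lengths in mm; the calibration is good to about 2 mm. A picture is of the moment at which its call begins.
A pose or a line that the arm cannot do raises PlanningError and nothing moves.
- finish_job(): hands the job in; it is judged then, once.
The state is a dict: "time": time; "qpos": joint angles; "qvel": joint speeds; "joint_efforts": joint torques, N m; "eef_pos": TCP position; "tool_rot": TCP orientation; "ft_force": force on the tool from outside, world axes, zero at the start; "torque": the same for the moment, N m; "finger_gap": finger opening in mm; "gripper_force": force on a finger pad.
Only numpy, scipy, OpenCV 4.12 (cv2) and the standard library are available. Lean on these libraries where they do the work, as an engineer would, in place of code of your own. Each camera call takes 0.05 s, during which the arm holds its last target. There are 200 camera calls.

### The job

Build a level drying stand for the long strip, in this order: put the sanding block on the low plywood rest, then the wide red-brown off-cut on top of the sanding block, then the slim dark off-cut on the tall plywood rest, each centred and with its long side along the long side of what it stands on; last, lay the long strip on its narrow edge, as it stands now, across the middles of the two off-cuts, roughly centred so that both its ends overhang. Leave the small pale off-cut and the tape measure where they are.

Things in the scene. Friction and masses are not known exactly. Their poses are not given: they have to be found in the camera images.
- low_rest: low rest: a flat plywood plate, 120 mm (its x) by 80 mm (its y), 12 mm high, fixed to the bench; it lies on the left or the right, about 0.6 m ahead. Origin at the centre of its underside, on the bench
- tall_rest: tall rest: a small stand with a plywood top 120 mm (its x) by 60 mm (its y), 42 mm above the bench, on two dark cross battens 24 mm high and 100 mm long (along its y) whose ends stick out on both sides of the top; fixed to the bench, beside the low rest (centres 0.21 to 0.32 m apart). Origin at the centre of its underside, on the bench
- sanding_block: sanding block: the biggest of the loose blocks, pale with a dark underside, 66 mm (its x) by 115 mm (its y), 30 mm high, 0.13 kg. Origin at the centre of its underside
- red_offcut: wide red-brown hardwood off-cut, 45 mm (its x) by 70 mm (its y), 19 mm high, about 0.04 kg. Origin at the centre of its underside
- dark_offcut: slim dark brown hardwood off-cut, 28 mm (its x) by 90 mm (its y), 19 mm high, about 0.03 kg. Origin at the centre of its underside
- strip: long red-brown strip standing on its narrow edge, 26 mm thick (its x), 400 mm long (its y), 50 mm high, about 0.33 kg; it stands in front of the rests, lengthwise from left to right. Origin at the centre of its underside; with every piece in place its underside is 61 mm above the bench at both ends
- pale_offcut: bystander: small pale off-cut, 38 mm (its x) by 55 mm (its y), 22 mm high; not wanted in the stand. Origin at the centre of its underside
- tape_measure: bystander: black and green tape measure standing upright behind the rests, 39 mm by 91 mm, 66 mm high. Origin at the centre of its underside
Not all that is in view belongs to the job. Leave any pink look-alike of the sanding_block alone. Leave any purple look-alike of the red_offcut alone.

How it is judged (in metres and radians):
On the way, in this order (a step that is already met when the one before it is completed fails the run):
1. the sanding block lies centred and square on the low rest, released (horizontal distance between sanding_block and low_rest below 0.015 m and angle between the y axis of sanding_block and the x axis of low_rest, either way round below 0.25 rad and angle between sanding_block's own z axis and vertical below 0.08 rad and z of sanding_block in the frame of low_rest between 0.008 and 0.016 m and contact force between the fingers and sanding_block below 0.2 N), for 0.2 s.
2. the wide red-brown off-cut lies centred and square on the sanding block, released (horizontal distance between sanding_block and low_rest below 0.015 m and angle between the y axis of sanding_block and the x axis of low_rest, either way round below 0.25 rad and angle between each of sanding_block, red_offcut's own z axis and vertical below 0.08 rad and z of sanding_block in the frame of low_rest between 0.008 and 0.016 m and horizontal distance between red_offcut and sanding_block below 0.015 m and angle between the y axis of red_offcut and the y axis of sanding_block, either way round below 0.25 rad and z of red_offcut in the frame of sanding_block between 0.026 and 0.034 m and contact force between the fingers and red_offcut below 0.2 N), for 0.2 s.
3. the slim dark off-cut lies centred and square on the tall rest, released (horizontal distance between sanding_block and low_rest below 0.015 m and angle between the y axis of sanding_block and the x axis of low_rest, either way round below 0.25 rad and angle between each of sanding_block, red_offcut, dark_offcut's own z axis and vertical below 0.08 rad and z of sanding_block in the frame of low_rest between 0.008 and 0.016 m and horizontal distance between red_offcut and sanding_block below 0.015 m and angle between the y axis of red_offcut and the y axis of sanding_block, either way round below 0.25 rad and z of red_offcut in the frame of sanding_block between 0.026 and 0.034 m and horizontal distance between dark_offcut and tall_rest below 0.015 m and angle between the y axis of dark_offcut and the x axis of tall_rest, either way round below 0.25 rad and z of dark_offcut in the frame of tall_rest between 0.038 and 0.046 m and contact force between the fingers and dark_offcut below 0.2 N), for 0.2 s.
At the end, for the whole second after the job is handed in: Sanding block on low rest, wide off-cut on it, dark off-cut on tall rest, each within 15 mm of centre and 0.25 rad of square; strip on edge, level within 0.06 rad, bearing on both off-cuts, their centres within 15 mm of its middle line and 185 mm along of its middle; all at rest (horizontal distance between sanding_block and low_rest below 0.015 m and angle between the y axis of sanding_block and the x axis of low_rest, either way round below 0.25 rad and angle between each of sanding_block, red_offcut, dark_offcut's own z axis and vertical below 0.08 rad and z of sanding_block in the frame of low_rest between 0.008 and 0.016 m and horizontal distance between red_offcut and sanding_block below 0.015 m and angle between the y axis of red_offcut and the y axis of sanding_block, either way round below 0.25 rad and z of red_offcut in the frame of sanding_block between 0.026 and 0.034 m and horizontal distance between dark_offcut and tall_rest below 0.015 m and angle between the y axis of dark_offcut and the x axis of tall_rest, either way round below 0.25 rad and z of dark_offcut in the frame of tall_rest between 0.038 and 0.046 m and angle between strip's own z axis and vertical below 0.06 rad and height (world z) of strip between 0.056 and 0.066 m and contact force between strip and red_offcut above 0.2 N and contact force between strip and dark_offcut above 0.2 N and x of red_offcut in the frame of strip between -0.015 and 0.015 m and y of red_offcut in the frame of strip between -0.185 and 0.185 m and x of dark_offcut in the frame of strip between -0.015 and 0.015 m and y of dark_offcut in the frame of strip between -0.185 and 0.185 m and linear speed of each of sanding_block, red_offcut, dark_offcut, strip below 0.02 m/s and angular speed of each of sanding_block, red_offcut, dark_offcut, strip below 0.15 rad/s); the robot touches nothing.
It fails at once if the small pale off-cut is moved by more than 20 mm (distance of pale_offcut from where it was at the start of the episode above 0.02 m).
It fails at once if the tape measure is moved by more than 20 mm (distance of tape_measure from where it was at the start of the episode above 0.02 m).
It also fails if it takes over 104 s, if anything falls off the work surface, if the arm or the gripper's body presses on something with over 40 N, if the wrist force passes 120 N, or if a joint passes its speed limit or range.

## Working session

There is one attempt and no reset: what is moved stays moved. The work goes in short steps, each a Python script; the robot and the scene stay as the last script left them, time stands still between calls to the robot, and variables do not carry over. Pictures are saved under pics/ and viewed, at most 14 in all, crops included, and the job is handed in when it is done.

```bash
mkdir -p pics; ls; python3 - <<'E'
from workcell import *
import cv2, numpy as np
for n in ["top","side"]:
    c=camera(n); cv2.imwrite(f"pics/{n}0.png",c["image"]); np.savez(f"{n}0.npz",**c)
    print(n,c["fx"],c["fy"],c["cx"],c["cy"],c["cam_to_world"].round(3).tolist(),c.keys(),(c["range_z"]>0).mean())
s=read_state();print(s["time"],s["eef_pos"],s["tool_rot"],grip_point_offset)
E
```

```text
pics
top 401.01735722656633 401.01735722656633 278.8259909294539 203.40323706624017 [[-0.009, 0.995, -0.102, 532.747], [-1.0, -0.007, 0.016, -61.029], [0.015, 0.102, 0.995, 1091.942], [0.0, 0.0, 0.0, 1.0]] dict_keys(['image', 'range_z', 'fx', 'fy', 'cx', 'cy', 'cam_to_world']) 0.9960119047619047
side 530.037074042953 530.037074042953 284.60156945235764 207.29593012924843 [[-0.998, 0.046, -0.047, 559.212], [-0.062, -0.424, 0.904, 1246.541], [0.022, 0.905, 0.426, 672.835], [0.0, 0.0, 0.0, 1.0]] dict_keys(['image', 'range_z', 'fx', 'fy', 'cx', 'cy', 'cam_to_world']) 0.9958375850340137
0.1 [ 266.50974239 -565.0100186   230.76893816] [[ 9.04402768e-01  4.26679470e-01 -5.12779163e-04]
 [ 4.26679772e-01 -9.04402316e-01  9.06940807e-04]
 [-7.67856395e-05 -1.03903227e-03 -9.99999457e-01]] -18.700000000000003
```

View pics/top0.png

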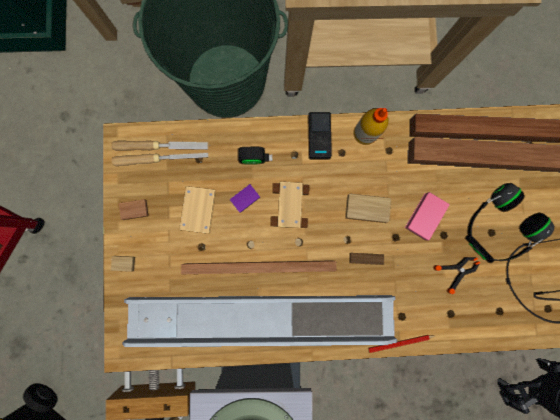

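View pics/side0.png

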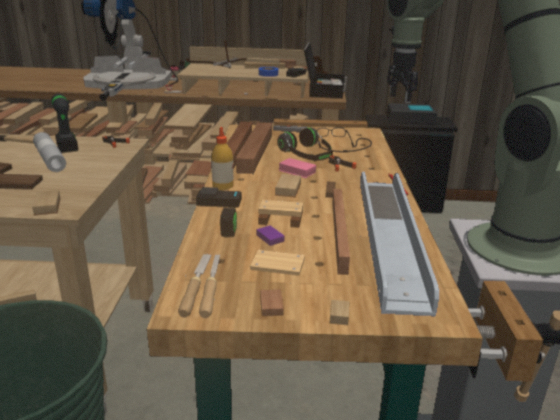

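The candidates in the top view:
- **Sanding block:** the pale block at (369,208). The pink one at (428,216) is a look-alike, and the pale plates at (198,209) and (290,205) are the low and tall rests.
- **Red off-cut:** the block at (133,209). The purple one at (245,198) is a look-alike.
- **Dark off-cut:** (366,258).
- **Strip:** (259,267). The two red-brown beams at top right are scenery.
- **Bystanders:** the pale off-cut at (123,264) and the tape measure at (253,155).

Next I'll measure them and check with one close crop.

```bash
cat > vis.py <<'E'
import cv2, numpy as np
def world(c):
    v,u=np.mgrid[:420,:560]; d=c["range_z"]
    p=np.stack([(u-c["cx"])/c["fx"]*d,-(v-c["cy"])/c["fy"]*d,-d],-1)
    M=c["cam_to_world"]; return p@M[:3,:3].T+M[:3,3]
def project(c,P):
    M=c["cam_to_world"]; q=M[:3,:3].T@(np.asarray(P,float)-M[:3,3])
    return np.array([c["cx"]+c["fx"]*q[0]/-q[2], c["cy"]-c["fy"]*q[1]/-q[2]])
def ray(c,uv,z):
    M=c["cam_to_world"]; uv=np.atleast_2d(uv)
    d=np.c_[(uv[:,0]-c["cx"])/c["fx"],-(uv[:,1]-c["cy"])/c["fy"],-np.ones(len(uv))]@M[:3,:3].T
    return (M[:3,3]+d*((z-M[2,3])/d[:,2])[:,None])[:,:2]
def top_rect(c,seed,h,tol=6,r=None):
    """rect of the top face at height h round seed pixel: centre xy, (long,short), angle of long side, median z"""
    W=world(c); m=(abs(W[...,2]-h)<tol).astype(np.uint8)
    if r: 
        k=np.zeros_like(m); cv2.circle(k,tuple(map(int,seed)),int(r),1,-1); m&=k
    m=cv2.morphologyEx(m,cv2.MORPH_OPEN,np.ones((3,3)))
    n,l,st,ce=cv2.connectedComponentsWithStats(m)
    i=l[int(seed[1]),int(seed[0])]
    if i==0: i=1+np.argmin(np.hypot(*(ce[1:]-seed).T)) 
    ct=max(cv2.findContours((l==i).astype(np.uint8),0,2)[0],key=cv2.contourArea)
    xy=ray(c,ct[:,0,:].astype(float),h).astype(np.float32)
    (x,y),(a,b),_=cv2.minAreaRect(xy); bx=cv2.boxPoints(cv2.minAreaRect(xy))
    e=max([bx[1]-bx[0],bx[2]-bx[1]],key=np.linalg.norm)
    ang=np.arctan2(e[1],e[0]); ang=(ang+np.pi/2)%np.pi-np.pi/2
    return np.array([x,y]),(max(a,b),min(a,b)),ang,np.median(W[...,2][l==i])
E
python3 - <<'E'
from vis import *
c=dict(np.load("top0.npz"))
for n,s,h,t in [("sand",(369,208),30,6),("red",(133,209),19,6),("dark",(366,258),19,6),("strip",(259,267),50,8),("low",(198,209),12,5),("tall",(290,205),42,6),("pale",(123,264),22,6),("tape",(253,155),66,8),("purple",(245,198),19,6),("pink",(428,216),30,6)]:
    p,sz,a,z=top_rect(c,s,h,t,90 if n=="strip" else 45); print(n,p.round(1),np.round(sz,1),round(a,3),z.round(1))
W=world(c); print("chan",W[295:350:4,250,2].round(0), W[300,250], W[345,250]); print("bench",W[235,330],W[285,300])
cv2.imwrite("pics/crop.png",cv2.resize(c["image"][180:290,100:460],None,fx=2.2,fy=2.2,interpolation=2))
E
```

```text
sand [ 628.3 -316. ] [114.9  65.6] 1.456 29.5
red [630.  313.6] [70.8 45.3] -1.424 18.1
dark [ 493.4 -310.1] [88.8 28. ] 1.512 18.6
strip [474.8 -23.4] [395.8  26.2] -1.561 49.2
low [628.7 143. ] [119.5  80.1] -0.133 11.3
tall [ 637.6 -106. ] [119.6  59.8] -0.061 41.4
pale [487.7 336.9] [55.3 36.4] 1.561 20.9
tape [769.9  -4.8] [59.8 31.8] 1.566 64.3
purple [658.1  15.1] [69.7 45.3] -0.917 18.4
pink [ 605.1 -474.9] [115.3  66.7] -0.56 29.6
chan [ 2. 61.  8. 10.  9.  7.  9. 16.  9. 11. 12. 36. 64. -2.] [394.89288705  -3.01494565  68.40629672] [285.05604143  -2.69174643  65.8633531 ]
bench [ 556.81892983 -216.98912869   -0.88467701] [ 423.86422538 -133.14878867    1.60095635]
```

View pics/crop.png

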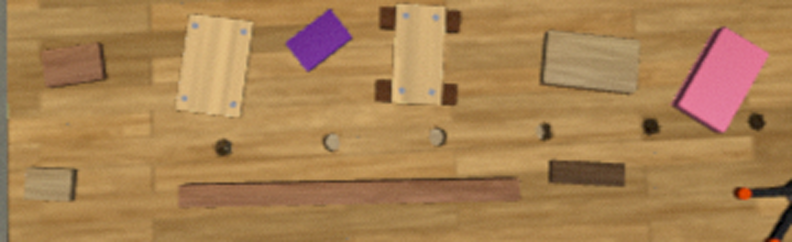

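The crop confirms the choice. The pale block at crop (590,62), 115x66 mm, is the sanding block, and the pink one is the look-alike. The red off-cut is at (72,63) with purple apart at (318,40), the dark off-cut is at (586,173), and the strip is in the middle. All measured sizes match, so I'll start moving.

```bash
cat > arm.py <<'E'
from workcell import *
import numpy as np
from vis import *
ROT=lambda t: np.column_stack([np.cross([np.cos(t),np.sin(t),0],[0,0,-1]),[np.cos(t),np.sin(t),0],[0,0,-1]])
def over(xy,long_ang,z):
    """go above xy with the fingers closing across the long side; half turn chosen for least joint travel"""
    best=None
    q0=np.array(read_state()["qpos"])
    for t in (long_ang+np.pi/2,long_ang-np.pi/2):
        q=inverse_kinematics([*xy,z],ROT(t))
        if q is not None and (best is None or abs(q-q0).max()<best[0]): best=(abs(np.array(q)-q0).max(),t)
    movep([*xy,z],ROT(best[1]))
def st(msg):
    s=read_state(); print(msg,"t",round(s["time"],2),"p",np.round(s["eef_pos"],1),"gap",round(s["finger_gap"],1),"gf",np.round(s["gripper_force"],1),"F",np.round(s["ft_force"],1))
def pick(xy,ang,z,zup=150,zapp=90):
    over(xy,ang,zapp); hit=movel([*xy,z],guard=12,max_speed=120); st(f"down hit={hit}")
    clamp(); st("clamped"); movel([*xy,zup]); st("lifted")
def place(xy,ang,z,zup=170,z0=150):
    over(xy,ang,z0); movel([*xy,z+12]); hit=movel([*xy,z],guard=5,max_speed=30); st(f"placed hit={hit}")
    open_gripper(); movel([*xy,zup]); st("away")
E
python3 - <<'E'
from arm import *
xy=(628.3,-316.0)
over(xy,1.456,60); st("above"); hit=movel([*xy,-3],guard=6,max_speed=60); st(f"down {hit}")
E
```

```text
above t 1.82 p [ 627.6 -317.9   60.6] gap 85.1 gf 0.0 F [ 0.   0.4 -0.1]
down False t 3.02 p [ 628.5 -316.1   -2.6] gap 85.4 gf 0.0 F [-0.7 -0.3  0.5]
```

```bash
python3 - <<'E'
from arm import *
xy=(628.3,-316.0)
movel([*xy,0.5]); clamp(); st("clamped"); movel([*xy,60]); st("lift")
c=camera("side"); cv2.imwrite("pics/side1.png",c["image"][100:300,150:450])
c=camera("wrist"); cv2.imwrite("pics/wrist1.png",c["image"])
W=world(c); print(W[::60,::80,2].round(0))
E
```

```text
clamped t 3.6 p [ 628.4 -316.1    0.9] gap 65.4 gf 67.3 F [-0.9  0.8  6.1]
lift t 4.15 p [ 628.  -315.9   59.5] gap 65.2 gf 66.6 F [-0.5  0.3 -2.3]
[[  5.   2.   1.   4.   2.   2.   2.]
 [ 21.   1.   2.   2.   1.   3.   2.]
 [  1.   1.   1.   1.   1.   2.   2.]
 [  2.  10.   1.  88.  88.   2.   2.]
 [  2.  21.   2.  90.  90.   1.   2.]
 [  1.  20.   1.  90.  90.   1.   2.]
 [  1. 135. 140.  89.  90. 119. 134.]]
```

View pics/wrist1.png

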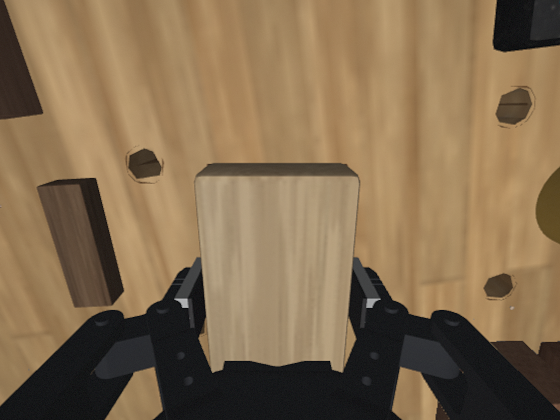

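The wrist view shows the block held squarely between the pads, spanning columns 196–358, and lifted about 60 mm. Now to place it.

```bash
python3 - <<'E'
from arm import *
movel([628.3,-316,140])
place((628.7,143.0),-0.133,12)
over((630,313.6),-1.424,150)
c=camera("top"); cv2.imwrite("pics/top1.png",c["image"])
print(top_rect(c,(198,209),42,6,45)); print(top_rect(c,(133,209),19,6,45)); st("")
E
```

```text
placed hit=True t 8.02 p [628.8 142.9  12.9] gap 65.6 gf 68.0 F [-2.2 -1.1 10. ]
away t 9.56 p [628.3 142.8 169.1] gap 85.4 gf 0.0 F [-0.1 -0.5 -0.3]
(array([630.06719971, 141.67059326]), (113.94539642333984, 66.02154541015625), np.float32(-0.13237357), np.float64(41.37091114662098))
(array([629.85040283, 313.89489746]), (70.36455535888672, 45.23051834106445), np.float32(-1.4114716), np.float64(18.149459001073865))
 t 10.88 p [630.3 312.7 149.8] gap 85.7 gf 0.0 F [ 0.1 -0.1  0. ]
```

```bash
python3 - <<'E'
from arm import *
pick((630,313.7),-1.418,1)
if read_state()["finger_gap"]>40:
    place((629.5,142.3),-0.133,42.5)
    over((493.4,-310.1),1.512,150)
    c=camera("top"); cv2.imwrite("pics/top2.png",c["image"])
    print(top_rect(c,(198,209),61,6,45)); print(top_rect(c,(366,258),19,6,45)); st("")
E
```

```text
down hit=False t 12.12 p [630.5 314.    1.9] gap 85.6 gf 0.0 F [-0.6 -0.7  1.4]
clamped t 12.58 p [630.4 313.9   1.8] gap 43.8 gf 61.7 F [-1.2 -0.4  6.3]
lifted t 13.72 p [629.5 313.4 148.9] gap 43.6 gf 60.9 F [-0.5 -0.1 -1.3]
placed hit=True t 16.16 p [629.8 142.2  44.1] gap 43.4 gf 62.5 F [-2.9 -2.6 12.8]
away t 17.64 p [629.1 142.1 169.1] gap 85.2 gf 0.0 F [-0.7  0.  -0. ]
(array([628.61651611, 141.59280396]), (69.7633056640625, 45.504364013671875), np.float32(-0.1371423), np.float64(60.38314196333988))
(array([ 493.81466675, -303.23825073]), (75.09008026123047, 27.95806884765625), np.float32(1.5117997), np.float64(18.42320478501165))
 t 19.42 p [ 494.3 -308.8  150. ] gap 85.3 gf 0.0 F [-0.1  0.1  0.3]
```

```bash
python3 - <<'E'
from arm import *
pick((493.5,-310.1),1.512,2)
if read_state()["finger_gap"]>22:
    place((637.6,-106.0),-0.061,43.5)
    over((474.8,-23.4),-1.561,200)
    c=camera("top"); cv2.imwrite("pics/top3.png",c["image"])
    for s,h in [((198,209),61),((290,205),61)]: print(top_rect(c,s,h,6,45))
    W=world(c); st("")
    c=camera("wrist"); cv2.imwrite("pics/wrist3.png",c["image"])
E
```

```text
down hit=False t 20.65 p [ 494.  -310.3    2.8] gap 85.7 gf 0.0 F [-0.5 -0.4 -0. ]
clamped t 21.23 p [ 493.7 -310.2    2.4] gap 26.8 gf 60.0 F [-0.7  0.3  8. ]
lifted t 22.36 p [ 493.1 -309.9  149.2] gap 26.7 gf 59.0 F [-0.2 -0.3 -1.1]
placed hit=True t 24.53 p [ 637.7 -106.1   44.5] gap 26.8 gf 60.4 F [-2.8 -0.5 10.4]
away t 26.13 p [ 637.1 -106.1  169.1] gap 85.4 gf 0.0 F [ 0.  -0.6 -0.3]
(array([628.60870361, 141.53675842]), (69.7633056640625, 45.617523193359375), np.float32(-0.1371423), np.float64(60.41123380776003))
(array([ 638.69976807, -106.16040802]), (89.26399993896484, 27.9577693939209), np.float32(-0.06269896), np.float64(60.16010525076058))
 t 27.38 p [475.2 -23.5 199.8] gap 85.4 gf 0.0 F [ 0.5 -0.3  0.4]
```

View pics/top3.png

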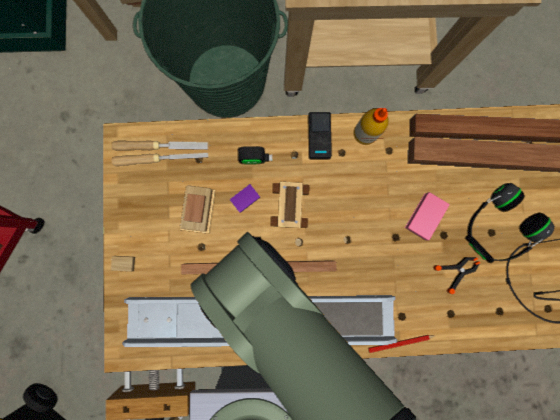

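The top view shows the red off-cut centred on the sanding block at (197,209) and the dark off-cut on the tall rest at (291,205). Bystanders haven't moved. The strip is next.

```bash
python3 - <<'E'
from arm import *
pick((474.8,-23.4),-1.561,6,zup=150)
if read_state()["finger_gap"]>20:
    r=np.array([628.6,141.6]);d=np.array([638.7,-106.2]); v=d-r; m=(r+d)/2
    over(m,np.arctan2(v[1],v[0]),150); movel([*m,76],max_speed=100)
    c=camera("side"); cv2.imwrite("pics/side4.png",c["image"][120:320,150:450]); st("hover")
E
```

```text
down hit=False t 28.8 p [475.3 -23.4   6.8] gap 85.1 gf 0.0 F [ 0.1 -0.7  0.4]
clamped t 29.38 p [475.  -23.5   6.3] gap 24.9 gf 59.1 F [-0.6 -0.3  6.4]
lifted t 30.48 p [474.4 -23.5 149.3] gap 25.4 gf 59.0 F [ 0.1  0.5 -3.7]
hover t 32.12 p [634.   17.9  76.7] gap 25.6 gf 59.1 F [ 0.6  0.4 -2.9]
```

View pics/side4.png

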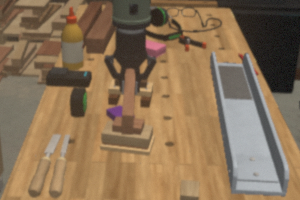

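The side view shows the strip hovering level above both off-cuts, its near end over the red one at about (128,120). I'll lower and release it.

```bash
python3 - <<'E'
from arm import *
p=read_state()["eef_pos"][:2]
hit=movel([*p,66.5],guard=4,max_speed=25); st(f"placed {hit}")
open_gripper(); st("open"); movel([*p,230],max_speed=80); over((470,-300),-1.5,250); wait(.3)
c=camera("top"); cv2.imwrite("pics/top5.png",c["image"][110:290,90:460])
print("strip",top_rect(c,(245,205),111,8,90)); 
W=world(c)
for s,h in [((198,209),61),((290,205),61),((198,209),42),((253,155),66),((123,264),22)]: print(s,top_rect(c,s,h,6,45))
c=camera("side"); cv2.imwrite("pics/side5.png",cv2.resize(c["image"][150:300,180:380],None,fx=3,fy=3)); st("")
E
```

```text
placed True t 32.51 p [634.1  17.8  67.5] gap 25.1 gf 60.7 F [-2.4 -1.1 10.3]
open t 33.12 p [633.6  17.5  66.8] gap 85.1 gf 0.0 F [ 0.3 -0.4  0.3]
strip (array([633.83276367,  17.70222473]), (398.4649963378906, 26.5689754486084), np.float32(-1.5307658), np.float64(110.43299356001728))
(198, 209) (array([605.55706787, 144.55949402]), (43.544593811035156, 23.161495208740234), np.float32(-1.5600537), np.float64(60.74114823148727))
(290, 205) (array([ 610.37915039, -104.72758484]), (31.072872161865234, 28.422155380249023), np.float32(-0.010251641), np.float64(60.3274139699065))
(198, 209) (array([595.47790527, 146.77276611]), (67.51087188720703, 47.07272720336914), np.float32(1.56239), np.float64(41.41126993173316))
(253, 155) (array([771.26177979,  -4.82262039]), (54.595314025878906, 34.465518951416016), np.float32(1.5655891), np.float64(64.421084302748))
(123, 264) (array([486.96453857, 337.04785156]), (56.52338790893555, 37.5821647644043), np.float32(1.4848243), np.float64(20.891164572174944))
 t 37.68 p [ 470.  -299.9  249.9] gap 85.3 gf 0.0 F [-0.5  0.4  0. ]
```

View pics/side5.png

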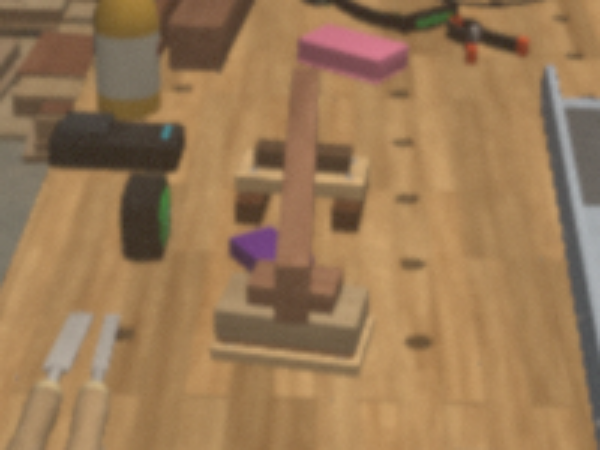

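View pics/top5.png

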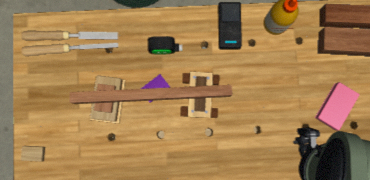

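Both views show the strip upright across the middles of the two off-cuts. It runs from (72,96) to (232,91) in the top crop with both ends overhanging. Its top is level at about 110 mm and the arm is clear, so I'll hand in.

```bash
python3 -c "
from workcell import *
print(finish_job())"
```

```text
the job is handed in; nothing more can be done
None
```

The drying stand is built and handed in after about 38 s of robot time: the last images show all four pieces in place, the strip level across both off-cuts with its ends overhanging, and the pale off-cut and tape measure unmoved; no verdict was returned.

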